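Pin the shaker platform and uncouple its drive tongue

ROBOT

A 6-joint arm with a two-finger parallel gripper is mounted at the origin on the work surface. World frame = base frame: x ahead of the robot, y to its left, z up, the work surface at z = 0. Lengths are in mm, angles in rad, forces in N, time in s.
With the tool pointing down it reaches from about 375 to 750 mm from the base axis. Payload 9 kg.
Tool frame: the origin (TCP) lies midway between the tips of the shut fingers; the grasp point (between the pads) lies 19 mm behind it (grip_point_offset is the distance from the TCP to the grasp point, in mm); z points along the fingers, y is the line along which they close (so a half turn about z gives the same grasp; the last joint's range is limited). The gripper opens to 85 mm and grips with 20 to 120 N. Pads are 22 mm wide; open, the fingers measure 114 mm over their backs; the gripper's body (76 mm by 85 mm) begins 54 mm behind the grasp point. The pads swing forward as they close: fully open they stand 13 mm farther back than shut.
Start: joints at [1.087, 0.104, 0.097, 1.564, 0, 1.353], TCP at [157.612, 578.96, 231.331] pointing down, gripper open.
Joint ranges: [-2.99, 2.99], [-0.84, 1.86], [-1.1, 1.16], [-1.84, 2.11], [-1.51, 1.56], [-3.14, 3.14]. Speed limits (rad/s): [2.22, 2.22, 2.57, 3.14, 3.14, 3.14].

INTERFACE

Orientations are given as a unit quaternion [x, y, z, w].
In Python, from bench import read_state, camera, camera_params, sign_off, grip_point_offset gives the robot as it stands.
- The arm moves only by the tool carry_out, never from a script. Its argument "moves" is a list of rows, each an object with "hand": the finger opening in m, from 0 to 0.0854; "offset": the shift along the tool's x, y, z in m, a list of three; "roll": the turn about the tool's z in degrees. A call has 1 to 5 rows; each row is the pose to reach, as a shift and turn from the pose commanded when the call began, along the tool's axes at that moment; what a row does not reach only later rows make up. A row lasts 1/8 s, in which the tool goes at most 62.5 mm and 10.7 degrees, less where a joint would pass 70% of its speed; a pose out of reach is approached as far as the arm can. A call with a gripper value outside its range is refused whole. The fingers move at their own pace and stop on an object; "newtons" is the grip in N (left out, the last holds). Time passes only in rows, so rows that repeat a pose let the fingers close. It gives the time, the measured TCP pose, the force, the opening and the grip force at its end, in the units of the state.
- read_state(): the state, without advancing time (a new reading comes with each control period).
- camera(name): name is "scene" or "top"; returns the picture (400x640x3 uint8, blue, green, red); there is no depth.
- camera_params(name): a dict with "camera_matrix" (3x3 intrinsics, pixels), "rvec" (rotation vector, rad) and "tvec" (3), from world to camera coordinates, as OpenCV has them. Camera axes: x right, y down, z forward; pixel columns grow to the right and rows downward; lengths in mm; the calibration is good to about 2 mm. A picture is of the moment at which its call begins. camera_params takes no time and is no camera call.
- sign_off(): hands the job in; it is judged then, once.
The state is a dict: "time": time; "q": joint angles; "qvel": joint speeds; "joint_torque": joint torques, N m; "eef_pos": TCP position; "eef_rot": TCP orientation; "contact_force": force on the tool from outside, world axes, zero at the start; "torque": the same for the moment, N m; "width": finger opening in mm; "finger_force": force on a finger pad.
Only numpy, scipy, OpenCV 4.12 (cv2) and the standard library are available. Lean on these libraries where they do the work, as an engineer would, in place of code of your own. Each camera call takes 0.05 s, during which the arm holds its last target. There are 200 camera calls.

TASK

Lock the shaker's platform: take the orange-headed lock pin from its stand, push it down through the hole in the yellow platform lug and the steel lug beneath until its flange sits on the yellow lug, and let go of it. Only then grip the red latch handle on the drive coupler, pull the latch against its spring sideways across the tongue, towards the side where the lugs and the pin are, and lift the tongue off the ball by that same handle until the coupler has risen about 60 mm. Finish while still gripping the handle and holding the tongue raised and still, with the pin left in its holes and the glassware and bottles around left standing where they are.

Things in the scene. Friction and masses are not known exactly. Their poses are not given: they have to be found in the camera images.
- shaker: White shaker fixed to the bench; base 190 (x) by 360 (y) by 46 mm high, blue drive housing at its -y end (top at z 92 mm, dark yoke to 124), flat platform at its +y end. Origin on the bench; z up, yaw within 0.3 rad of 0. In its frame, mm: tongue hinge (0, -150, 108), ball and coupler centre (0, 40), lug hole (-125, 120, 62).
- platform (a joint): Slide of the shaker's aluminium platform (200 x 170 mm, top at z 62 mm) along the shaker's y, m. Springs centre it at 0, where the lugs' holes line up; it gives up to 0.012 either way at 0.3 N per mm. It carries a clamped rack of six yellow-capped tubes (tops at z 139 mm, at shaker y 135 to 175 mm) and the steel ball.
- lug_hole (a point): Centre of the upper mouth of the vertical 14 mm hole in the platform's yellow lug (45 x 40 mm, 8 mm thick, top at z 62 mm, sticking out on the shaker's -x side). 12 mm under the yellow lug a steel lug of the base, 12 mm thick, has a 14 mm hole in line with it. Site axes as the shaker's.
- pin: Lock pin, upright. Origin at the centre of its lower tip, z up towards the head. Steel shank 10 mm diameter, 45 mm long, tapered over the lowest 8 mm to 5 mm; steel flange 26 mm diameter from 45 to 49 mm; orange cylindrical head 18 mm diameter from 49 to 75 mm (grip here). 80 g.
- pin_flange (a point): Centre of the underside of the pin's flange, on the pin's axis, 45 mm above its tip.
- pin_stand: Grey block 70 x 70 x 50 mm high fixed to the bench, with a vertical through hole of 14 mm at its centre in which the pin hangs by its flange at the start. Origin on the bench under its centre.
- latch_grip: Red latch handle, an upright block 12 mm (shaker x) by 26 mm (shaker y) by 40 mm high; origin at the centre of its underside, which is at z 116 mm at the start; axes as the shaker's, turns with the tongue. It stands on the brass latch plate (24 mm wide, 4 mm thick) on top of the dark coupler (44 x 44 mm, top at z 112 mm). Lifting it lifts the tongue.
- latch (a joint): Travel of the latch, m: 0 shut, 0.016 fully pulled; it is pulled towards the shaker's -x side (the coupler's open side; the +x side has a wall), square to the tongue. A spring drives it shut: 3 N at 0, 6.2 N at 0.016. Shut, its bolt catches under the flat shoulder of the ball; it clears the ball from about 0.009 on.
- tongue (a joint): Angle of the drive tongue, rad: 0 down on the ball, growing as it is raised, stop at 0.6. Hinge axis along the shaker's x at point tongue_hinge; the handle is 190 mm from the hinge along the tongue. Raised 60 mm is about 0.32. It falls back when let go; about 4 N at the handle lifts it.
- tongue_hinge (a point): Point on the tongue's hinge axis, z 108 mm, 150 mm to the shaker's -y side of its origin.
- specimen_cup: Bystander: clear jar with blue lid, 66 mm wide, 75 tall. Origin under its centre. Leave it alone.
- reagent_bottle: Bystander: green bottle with blue cap, 64 mm wide, 150 tall. Origin under its centre. Leave it alone.
- petri_dishes: Bystander: stack of two closed petri dishes, 94 mm wide, 30 tall. Origin under its centre. Leave it alone.
- flask: Bystander: glass conical flask, 80 mm wide at the foot, 108 tall. Origin under its centre. Leave it alone.
- wash_bottle: Bystander: white wash bottle with a bent spout, 68 mm wide, about 180 tall. Origin under its centre. Leave it alone.
- burner: Bystander: steel gas burner, foot 80 mm wide, 137 tall. Origin under its centre. Leave it alone.

How it is judged (in metres and radians):
On the way, in this order (a step that is already met when the one before it is completed fails the run):
1. the pin is home through both lugs and let go, the latch still shut (horizontal distance between pin_flange and lug_hole below 0.006 m and z of pin_flange in the frame of lug_hole between -0.004 and 0.004 m and angle between pin's own z axis and vertical below 0.1 rad and contact force between pin and the fingers below 0.1 N and value of joint latch below 0.004 m and value of joint tongue below 0.03 rad), for 0.2 s.
2. the latch is pulled clear of the ball, held by the fingers (value of joint latch above 0.0065 m and contact force between latch_grip and the fingers above 1 N), for 0.1 s.
At the end, for the whole second after the job is handed in: The tongue is held still (under 0.05 rad/s) at more than 0.22 rad (coupler over 40 mm above its seat), the fingers gripping the red handle with more than 1.5 N, and the pin upright (within 0.1 rad) in both lugs, within 6 mm of the hole's axis, its flange within 4 mm of the yellow lug's top (horizontal distance between pin_flange and lug_hole below 0.006 m and z of pin_flange in the frame of lug_hole between -0.004 and 0.004 m and angle between pin's own z axis and vertical below 0.1 rad and value of joint tongue above 0.22 rad and velocity of joint tongue between -0.05 and 0.05 rad/s and contact force between latch_grip and the fingers above 1.5 N); the arm keeps its last pose, push and grip.
It fails at once if the tongue is raised while the platform is not pinned (value of joint tongue above 0.06 rad and not (horizontal distance between pin_flange and lug_hole below 0.006 m and z of pin_flange in the frame of lug_hole between -0.004 and 0.004 m and angle between pin's own z axis and vertical below 0.1 rad)).
It fails at once if a bystander (cup, bottle, dishes, flask, wash bottle or burner) is pushed over 30 mm away or tipped over 0.35 rad (distance of any of specimen_cup, reagent_bottle, petri_dishes, flask, wash_bottle, burner from where it was at the start of the episode above 0.03 m or angle between any of specimen_cup, reagent_bottle, petri_dishes, flask, wash_bottle, burner's own z axis and vertical above 0.35 rad).
It also fails if it takes over 58 s, if anything falls off the work surface, if the arm or the gripper's body presses on something with over 40 N, if the wrist force passes 120 N, or if a joint passes its speed limit or range.

## Working session

There is one attempt and no reset: what is moved stays moved. The work goes in short steps, Python scripts to look and compute and a tool call to move; the robot and the scene stay as the last step left them, time stands still between calls to the robot, and variables do not carry over. Pictures are saved under pics/ and viewed, at most 10 in all, crops included, and the job is handed in when it is done.

Besides the shell and the picture viewer there is one more tool, called after ">>>" as name([rows], argument=value, ...), one row to a line, values as JSON. carry_out: Moves the arm, as the interface text tells. Its arguments: {"type":"object","properties":{"moves":{"type":"array","items":{"type":"object","properties":{"hand":{"type":"number"},"offset":{"type":"array","items":{"type":"number"}},"roll":{"type":"number"}}}},"newtons":{"type":"number"}},"required":["moves"]}

```bash
mkdir -p pics; ls
cat > h.py <<'E'
import numpy as np,cv2
from bench import *
def P(n):
    p=camera_params(n);K=np.array(p["camera_matrix"],float);R=cv2.Rodrigues(np.array(p["rvec"],float))[0];t=np.array(p["tvec"],float).ravel();return K,R,t
def ray(n,uv,z):
    K,R,t=P(n);d=R.T@np.linalg.inv(K)@np.array([uv[0],uv[1],1.]);c=-R.T@t
    return c+d*(z-c[2])/d[2]
def proj(n,X):
    K,R,t=P(n);x=K@(R@np.array(X,float)+t);return x[:2]/x[2]
def cents(img,lo,hi,amin=20):
    m=cv2.inRange(cv2.cvtColor(img,cv2.COLOR_BGR2HSV),np.array(lo),np.array(hi))
    n,l,s,c=cv2.connectedComponentsWithStats(m)
    return [(s[i].tolist(),c[i].round(1).tolist()) for i in range(1,n) if s[i][4]>=amin]
E
python3 - <<'E'
from h import *
for n in("top","scene"):
    i=camera(n);cv2.imwrite(f"pics/{n}0.png",i)
    K,R,t=P(n);print(n,(-R.T@t).round(),R.round(2).tolist(),K[0,0])
    for k,lo,hi in(("red",(0,150,90),(6,255,255)),("red2",(174,150,90),(180,255,255)),("orange",(7,150,120),(18,255,255)),("yellow",(20,120,120),(34,255,255)),("blue",(100,120,60),(125,255,255))):
        print(k,cents(i,lo,hi))
print(read_state(),grip_point_offset)
E
```

```text
pics
top [ 233.   27. 1436.] [[-0.0, -1.0, -0.01], [-0.98, 0.01, -0.19], [0.19, 0.01, -0.98]] 409.7542617316873
red [([238, 27, 12, 11, 95], [243.5, 32.1]), ([194, 80, 13, 12, 100], [200.1, 85.0]), ([293, 164, 8, 7, 38], [296.1, 166.8]), ([0, 295, 201, 105, 5656], [73.8, 360.7]), ([82, 300, 13, 6, 29], [87.8, 302.7]), ([306, 332, 12, 22, 30], [310.2, 342.5]), ([0, 354, 16, 19, 115], [6.7, 362.8]), ([358, 356, 9, 10, 28], [363.3, 360.3]), ([21, 366, 16, 12, 88], [29.1, 372.3])]
red2 []
orange [([214, 82, 17, 14, 48], [223.7, 89.5]), ([528, 83, 16, 3, 26], [535.2, 83.5]), ([232, 86, 13, 3, 21], [238.4, 86.7]), ([400, 89, 29, 5, 66], [413.7, 91.1]), ([245, 91, 16, 4, 25], [252.3, 92.9]), ([432, 91, 10, 6, 32], [436.7, 93.3]), ([443, 92, 11, 6, 27], [447.9, 94.5]), ([453, 93, 23, 5, 44], [462.7, 94.7]), ([112, 95, 450, 155, 37652], [339.9, 174.7]), ([122, 97, 15, 5, 39], [129.0, 98.3]), ([137, 96, 19, 5, 41], [145.1, 97.9]), ([245, 98, 23, 12, 138], [254.8, 103.9]), ([532, 142, 23, 39, 441], [545.5, 159.1]), ([108, 202, 14, 45, 259], [113.3, 219.3]), ([419, 205, 5, 5, 22], [421.1, 206.9]
[... 3687 characters left out ...]
.08723647e+00, 1.04645596e-01, 9.65282356e-02, 1.56391969e+00,
       1.75199760e-05, 1.35308376e+00]), 'qvel': array([ 6.08245839e-04, -1.25960944e-03,  1.30627622e-03,  1.63525384e-03,
       -6.24727390e-06, -8.25198413e-04]), 'joint_torque': array([ 6.03288572e-03, -5.58204746e+01,  5.04721034e+01,  1.30666458e-02,
       -2.71212848e-04, -5.58278032e-06]), 'eef_pos': array([157.47968818, 578.63986012, 230.58623001]), 'eef_rot': array([ 1.32532536e-01,  9.91178461e-01, -5.79607406e-04, -2.21318730e-04]), 'contact_force': array([-0.58931554, -0.06680277, -0.02106757]), 'torque': array([0.00537812, 0.01707055, 0.01475181]), 'finger_force': 0.0, 'width': 85.4241133891959} 18.700000000000003
```

Run:
```python
import cv2
a=cv2.imread("pics/top0.png")[70:290,100:450];cv2.imwrite("pics/a.png",cv2.resize(a,None,fx=2.28,fy=2.28,interpolation=cv2.INTER_CUBIC))
```

```text
(no output)
```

View pics/a.png

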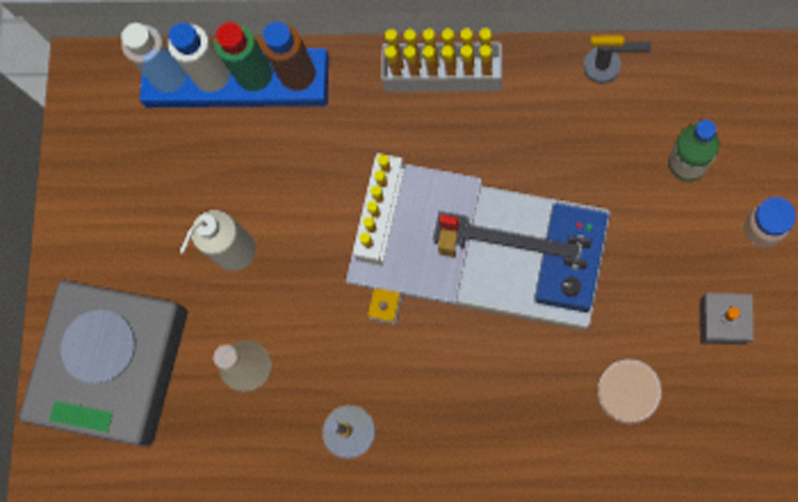

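View pics/scene0.png

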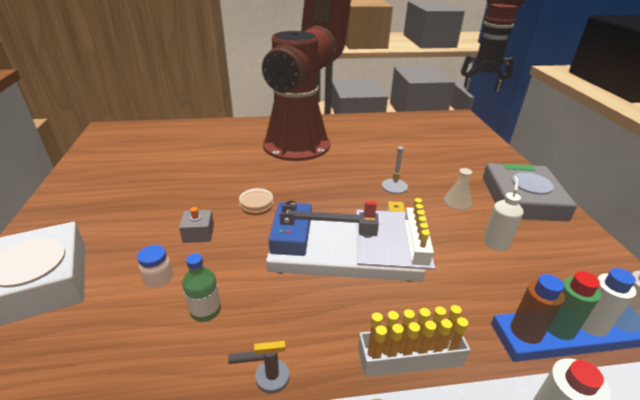

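The top view shows the shaker with its platform and lug (268,203), handle (296,167), pin in its stand (421,207), and dishes between the stand and shaker on the robot's side. In the scene view the handle is at (371,203) and the pin at (194,211).

```bash
cat >> h.py <<'E'
def tri(a,b):
    A=[];
    for n,uv in(("top",a),("scene",b)):
        K,R,t=P(n);M=K@np.c_[R,t];A+=[uv[0]*M[2]-M[0],uv[1]*M[2]-M[1]]
    A=np.array(A);return np.linalg.lstsq(A[:,:3],-A[:,3],rcond=None)[0]
E
python3 - <<'E'
from h import *
t=cv2.imread("pics/top0.png");s=cv2.imread("pics/scene0.png")
print("pin",ray("top",(421.1,206.9),75),tri((421.1,206.9),(193.7,210.7)))
print("handle",ray("top",(296.1,166.8),150),tri((296.1,166.8),(370.7,202.7)))
print("lug",ray("top",(267.9,203.3),62),ray("scene",(396.1,206.2),62))
# hole: darkest inside lug
big=cv2.resize(t[190:216,255:282],None,fx=8,fy=8,interpolation=cv2.INTER_CUBIC)
g=t[197:211,261:276].astype(float);w=np.clip(120-g[:,:,2],0,None)[3:11,3:11]
yy,xx=np.mgrid[200:208,264:272];c=((xx*w).sum()/w.sum(),(yy*w).sum()/w.sum());print("hole",c,ray("top",c,60));print(g[:,:,2].astype(int))
for n,im,lo,hi in(("blue",t,(100,120,60),(125,255,255)),):
    m=cv2.inRange(cv2.cvtColor(im,cv2.COLOR_BGR2HSV),np.array(lo),np.array(hi));m[:, :325]=0;m[:,375:]=0
    r=cv2.minAreaRect(cv2.findNonZero(m));b=cv2.boxPoints(r);print([ray("top",p,92).round() for p in b])
for k,uv,z in(("dish",(376,241.5),25),("flask",(202,228),15),("burner",(253,258.5),10)):print(k,ray("top",uv,z).round())
E
```

```text
pin [ 487.06914413 -296.13984028   75.        ] [ 487.08365391 -296.17415346   74.93270342]
handle [608.275502  121.0019059 150.       ] [607.28735412 120.39524569 153.06330236]
lug [504.91316204 223.03416029  62.        ] [504.9808303  222.18374745  62.        ]
hole (np.float64(267.7567567567568), np.float64(203.45945945945945)) [504.75464765 223.79975467  60.        ]
[[128 124 131 176 177 180 177 180 182 180 174 162 162 166 160]
 [128 129 156 181 185 184 183 184 184 186 183 179 179 181 127]
 [122 121 163 183 184 184 186 186 186 184 184 185 183 186 122]
 [122 118 172 184 183 185 183 184 186 187 187 184 185 170 114]
 [125 137 178 186 186 183 183 184 185 187 186 185 186 161 120]
 [126 142 179 186 184 170 144 140 157 182 187 187 185 140  98]
 [129 162 185 186 184 142 122 104 116 171 185 185 184 131 102]
 [125 178 187 186 184 139 107 116 120 167 188 184 185 130 100]
 [136 183 188 187 183 164 121 121 146 178 187 184 170 118 107]
 [137 183 187 183 185 180 172 168 177 187 183 188 151 107 120]
 [162 187 186 190 186 187 184 184 187 186 184 187 140  99 124]
 [149 169 188 190 191 188 187 186 188 186 185 188 133  93 127]
 [136 136 136 151 152 164 173 191 186 187 186 169 120 105 129]
 [130 122 114 117 111 118 135 135 154 151 161 150 116 116 129]]
[array([504.,  -4.,  92.]), array([652., -33.,  92.]), array([ 635., -114.,   92.]), array([488., -83.,  92.])]
dish [ 376. -147.   25.]
flask [427. 459.  15.]
burner [321. 278.  10.]
```

```bash
cat >> h.py <<'E'
from scipy.spatial.transform import Rotation as Ro
def off(*T):
    s=read_state();R=Ro.from_quat(s["eef_rot"]).as_matrix()
    print(s["time"],s["eef_pos"].round(1),[ (R.T@(np.array(t)-s["eef_pos"])/1000).round(4).tolist() for t in T], "yaw_y",np.degrees(np.arctan2(R[1,1],R[0,1])).round(2))
E
python3 -c "
from h import *
off((470,330,231),(520,50,231),(487,-296,200),(487,-296,57))"
```

```text
0.1 [157.5 578.6 230.6] [[-0.3669, -0.1578, -0.0003], [-0.4887, -0.4148, -0.0001], [-0.5477, -0.7573, 0.0313], [-0.5478, -0.7571, 0.1743]] yaw_y 74.77
```

>>> carry_out([
  {"hand": 0.085,"offset": [-0.367,-0.158,0]},
  {"hand": 0.085,"offset": [-0.367,-0.158,0]},
  {"hand": 0.085,"offset": [-0.367,-0.158,0]},
  {"hand": 0.085,"offset": [-0.367,-0.158,0]},
  {"hand": 0.085,"offset": [-0.367,-0.158,0]},
])

```text
invalid input at $.moves[0]: expected keys hand, offset, roll
```

```bash
python3 -c "
from h import *
off((520,50,231),(487,-296,200),(487,-296,57))"
```

```text
0.1 [157.5 578.6 230.6] [[-0.4887, -0.4148, -0.0001], [-0.5477, -0.7573, 0.0313], [-0.5478, -0.7571, 0.1743]] yaw_y 74.77
```

>>> carry_out([
  {"hand": 0.085,"offset": [-0.367,-0.158,0],"roll": 0},
  {"hand": 0.085,"offset": [-0.367,-0.158,0],"roll": 0},
  {"hand": 0.085,"offset": [-0.367,-0.158,0],"roll": 0},
  {"hand": 0.085,"offset": [-0.367,-0.158,0],"roll": 0},
  {"hand": 0.085,"offset": [-0.367,-0.158,0],"roll": 0},
])

```text
time: 0.72
eef_pos: [403.3, 382.8, 231.1]
eef_rot: [0.132, 0.991, 0.0, -0.0]
contact_force: [0.9, 0.8, -0.1]
width: 84.9
finger_force: 0.0
```

```bash
python3 -c "
from h import *
off((520,50,231),(487,-296,200),(487,-296,57))"
```

```text
0.725 [403.3 382.8 231.1] [[-0.2, -0.2905, 0.0], [-0.259, -0.633, 0.031], [-0.259, -0.633, 0.174]] yaw_y 74.78
```

>>> carry_out([
  {"hand": 0.085,"offset": [-0.259,-0.633,0],"roll": 0},
  {"hand": 0.085,"offset": [-0.259,-0.633,0],"roll": 0},
  {"hand": 0.085,"offset": [-0.259,-0.633,0],"roll": 0},
  {"hand": 0.085,"offset": [-0.259,-0.633,0],"roll": 0},
  {"hand": 0.085,"offset": [-0.259,-0.633,0],"roll": 0},
])

```text
time: 1.35
eef_pos: [440.1, 72.3, 231.1]
eef_rot: [0.132, 0.991, 0.0, 0.0]
contact_force: [0.4, -0.2, -0.3]
width: 85.2
finger_force: 0.0
```

```bash
python3 -c "
from h import *
off((487,-296,200),(487,-296,57))"
```

```text
1.35 [440.1  72.3 231.1] [[-0.1419, -0.3431, 0.0311], [-0.1419, -0.3431, 0.1741]] yaw_y 74.78
```

>>> carry_out([
  {"hand": 0.085,"offset": [-0.142,-0.343,0],"roll": 0},
  {"hand": 0.085,"offset": [-0.142,-0.343,0],"roll": 0},
  {"hand": 0.085,"offset": [-0.142,-0.343,0],"roll": 0},
  {"hand": 0.085,"offset": [-0.142,-0.343,0],"roll": 0},
  {"hand": 0.085,"offset": [-0.142,-0.343,0],"roll": 0},
])

```text
time: 1.98
eef_pos: [479.6, -237.9, 231.0]
eef_rot: [0.133, 0.991, 0.0, 0.0]
contact_force: [1.5, -0.0, 0.6]
width: 84.8
finger_force: 0.0
```

```bash
python3 -c "
from h import *
off((487,-296,120),(487,-296,57))"
```

```text
1.975 [ 479.6 -237.9  231. ] [[-0.0224, -0.0541, 0.111], [-0.0224, -0.0541, 0.174]] yaw_y 74.75
```

>>> carry_out([
  {"hand": 0.085,"offset": [-0.0224,-0.0541,0.0],"roll": 0},
  {"hand": 0.085,"offset": [-0.0224,-0.0541,0.06],"roll": 0},
  {"hand": 0.085,"offset": [-0.0224,-0.0541,0.11],"roll": 0},
  {"hand": 0.085,"offset": [-0.0224,-0.0541,0.15],"roll": 0},
  {"hand": 0.085,"offset": [-0.0224,-0.0541,0.173],"roll": 0},
])

```text
time: 2.6
eef_pos: [485.9, -292.7, 55.2]
eef_rot: [0.133, 0.991, 0.001, -0.001]
contact_force: [0.5, 0.7, -0.1]
width: 84.9
finger_force: 0.0
```

>>> carry_out([
  {"hand": 0.01,"offset": [0,0,0],"roll": 0},
  {"hand": 0.01,"offset": [0,0,0],"roll": 0},
  {"hand": 0.01,"offset": [0,0,0],"roll": 0},
  {"hand": 0.01,"offset": [0,0,0],"roll": 0},
  {"hand": 0.01,"offset": [0,0,0],"roll": 0},
], newtons=40)

```text
time: 3.22
eef_pos: [487.8, -295.4, 59.9]
eef_rot: [0.133, 0.991, -0.001, 0.001]
contact_force: [-2.3, -4.6, 6.8]
width: 16.3
finger_force: 39.4
```

```bash
python3 -c "
from h import *
off((487,-296,57));i=camera('scene')
cv2.imwrite('pics/c.png',cv2.resize(i[150:260,120:280],None,fx=4,fy=4))"
```

```text
3.225 [ 487.8 -295.4   59.9] [[0.0006, -0.0007, 0.0029]] yaw_y 74.74
```

View pics/c.png

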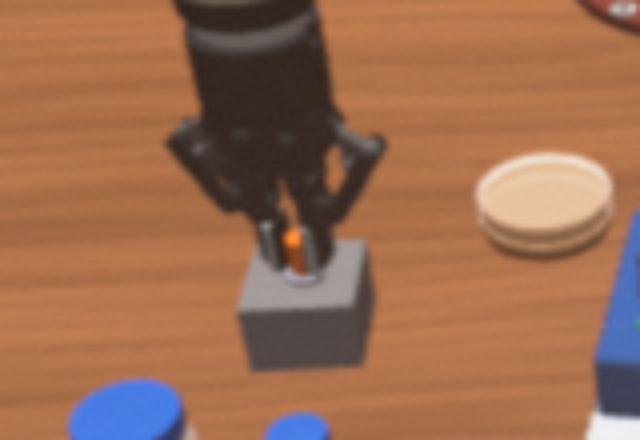

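The picture shows the pin's head held between the fingers, with the pin still in its stand.

>>> carry_out([
  {"hand": 0.01,"offset": [0,0,-0.02],"roll": 0},
  {"hand": 0.01,"offset": [0,0,-0.06],"roll": 0},
  {"hand": 0.01,"offset": [0,0,-0.11],"roll": 0},
  {"hand": 0.01,"offset": [0,0,-0.15],"roll": 0},
  {"hand": 0.01,"offset": [0,0,-0.155],"roll": 0},
], newtons=50)

```text
time: 3.9
eef_pos: [488.4, -294.6, 216.8]
eef_rot: [0.132, 0.991, -0.001, 0.002]
contact_force: [0.7, -0.8, -1.2]
width: 16.0
finger_force: 49.6
```

```bash
python3 -c "
from h import *
off((504.8,223.3,215))
for n in('top','scene'):
  i=camera(n);print([c for c in cents(i,(5,150,150),(14,255,255)) ]);cv2.imwrite(f'pics/d{n}.png',i)
i=cv2.imread('pics/dscene.png')
cv2.imwrite('pics/d.png',cv2.resize(i[110:240,120:280],None,fx=4,fy=4))"
```

```text
3.9 [ 488.4 -294.6  216.8] [[0.1201, 0.5041, 0.0003]] yaw_y 74.78
[]
[([0, 70, 9, 8, 32], [3.2, 73.1]), ([360, 114, 15, 8, 41], [366.2, 118.2]), ([325, 119, 20, 16, 87], [333.4, 126.6]), ([338, 118, 17, 14, 58], [347.0, 123.1]), ([79, 121, 102, 76, 2368], [130.6, 152.7]), ([345, 123, 29, 21, 141], [360.8, 132.0]), ([374, 123, 18, 13, 69], [382.9, 128.8]), ([204, 131, 11, 13, 46], [209.9, 136.6]), ([329, 139, 14, 4, 22], [335.2, 140.0]), ([77, 142, 8, 9, 25], [80.3, 145.3]), ([331, 142, 12, 6, 28], [337.3, 144.6]), ([193, 145, 25, 16, 121], [205.2, 152.1]), ([224, 144, 13, 14, 46], [229.2, 150.0]), ([218, 146, 6, 8, 21], [221.0, 150.0]), ([78, 157, 10, 8, 29], [81.6, 160.6]), ([191, 159, 9, 15, 43], [194.7, 165.3]), ([201, 165, 15, 14, 45], [207.8, 171.4]), ([102, 167, 16, 13, 55], [109.0, 173.7]), ([217, 169, 8, 8, 21], [220.1, 173.0]), ([120, 183, 18, 5, 27], [128.6, 184.9]), ([125, 188, 15, 12, 40], [132.1, 191.5]), ([574, 270, 23, 7, 29], [583.6, 272.1]), ([527, 279, 26, 26, 154], [536.3, 291.7]), ([142, 315, 12, 9, 25], [148.9, 318.5]), ([129, 320, 11, 11, 32], [134.2, 325.0]), ([0, 322, 260, 78, 9089], [127.9, 371.1]), ([239, 323, 9, 13, 41], [242.8, 328.9]), ([246, 325, 11, 9, 34], [251.3, 329.6]), ([198, 327, 9, 15, 44], [202.0, 334.4]), ([261, 328, 11, 8, 22], [266.2, 331.9]), ([85, 330, 12, 7, 28], [90.7, 333.2]), ([228, 334, 26, 17, 99], [242.3, 341.8]), ([252, 334, 13, 12, 35], [257.9, 338.9]), ([278, 344, 28, 32, 190], [292.7, 359.2]), ([309, 344, 15, 12, 43], [315.7, 349.0]), ([326, 354, 12, 12, 35], [330.3, 359.7]), ([306, 357, 22, 16, 85], [316.6, 364.0]), ([315, 381, 8, 10, 29], [319.3, 386.2]), ([279, 391, 22, 9, 54], [290.0, 394.7])]
```

View pics/d.png

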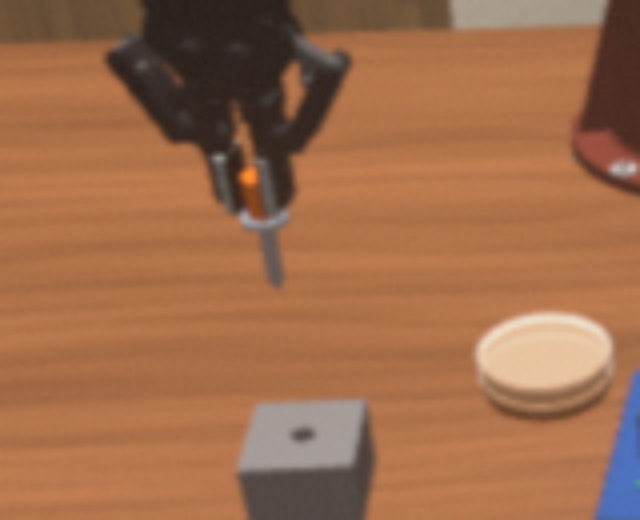

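```bash
python3 -c "
from h import *
for z in(162,207,211,237):print(z,(proj('scene',(488.4,-294.6,z))-(120,110))*4)
print(ray('scene',(277/4+120,283/4+110),162),ray('scene',(264/4+120,217/4+110),209))"
```

```text
162 [272.91981548 285.52498051]
207 [259.32599233 219.18633176]
211 [258.07973107 213.1045042 ]
237 [249.82074921 172.80019166]
[ 485.79289775 -292.59161254  162.        ] [ 489.68843204 -291.48401778  209.        ]
```

The pin hangs upright below the fingers (tip at crop pixel 277,283, close to the predicted 273,285).

>>> carry_out([
  {"hand": 0.01,"offset": [0.12,0.504,0],"roll": 0},
  {"hand": 0.01,"offset": [0.12,0.504,0],"roll": 0},
  {"hand": 0.01,"offset": [0.12,0.504,0],"roll": 0},
  {"hand": 0.01,"offset": [0.12,0.504,0],"roll": 0},
  {"hand": 0.01,"offset": [0.12,0.504,0],"roll": 0},
])

```text
time: 4.62
eef_pos: [496.1, 20.7, 211.4]
eef_rot: [0.133, 0.991, 0.0, -0.001]
contact_force: [0.9, -0.3, -0.4]
width: 15.9
finger_force: 49.6
```

```bash
python3 -c "
from h import *
off((504.8,223.3,215))"
```

```text
4.625 [496.1  20.7 211.4] [[0.0449, 0.1978, -0.0035]] yaw_y 74.76
```

>>> carry_out([
  {"hand": 0.01,"offset": [0.045,0.198,0],"roll": 0},
  {"hand": 0.01,"offset": [0.045,0.198,0],"roll": 0},
  {"hand": 0.01,"offset": [0.045,0.198,0],"roll": 0},
  {"hand": 0.01,"offset": [0.045,0.198,0],"roll": 0},
  {"hand": 0.01,"offset": [0.045,0.198,0.04],"roll": 0},
])

```text
time: 5.25
eef_pos: [506.7, 222.7, 173.9]
eef_rot: [0.131, 0.991, 0.001, 0.001]
contact_force: [-0.3, -0.3, -1.0]
width: 15.9
finger_force: 49.7
```

>>> carry_out([
  {"hand": 0.01,"offset": [0,0,0.035],"roll": 0},
  {"hand": 0.01,"offset": [0,0,0.035],"roll": 0},
  {"hand": 0.01,"offset": [0,0,0.035],"roll": 0},
])

```text
time: 5.62
eef_pos: [506.0, 221.0, 139.1]
eef_rot: [0.133, 0.991, 0.0, 0.0]
contact_force: [0.3, -0.7, -0.2]
width: 16.1
finger_force: 49.6
```

```bash
python3 -c "
from h import *
off((504.8,223.3,125));s=read_state()['eef_pos']
i=camera('scene')
cv2.imwrite('pics/e.png',cv2.resize(i[140:240,345:445],None,fx=6,fy=6,interpolation=cv2.INTER_CUBIC))
f=lambda X:((proj('scene',X)-(345,140)+.5)*6-.5).round()
print('tip',f(s-[0,0,55]),'fl',f(s-[0,0,10]),'hole',f((504.8,223.3,62)))
top=camera('top');print(cents(top,(20,120,120),(34,255,255),40))"
```

```text
5.625 [506.  221.  139.1] [[0.0018, 0.0019, 0.0141]] yaw_y 74.74
tip [314. 360.] fl [328. 273.] hole [311. 399.]
[([320, 33, 12, 10, 72], [325.3, 37.5]), ([359, 86, 15, 4, 58], [365.8, 87.5]), ([269, 201, 6, 10, 40], [271.5, 204.6])]
```

View pics/e.png

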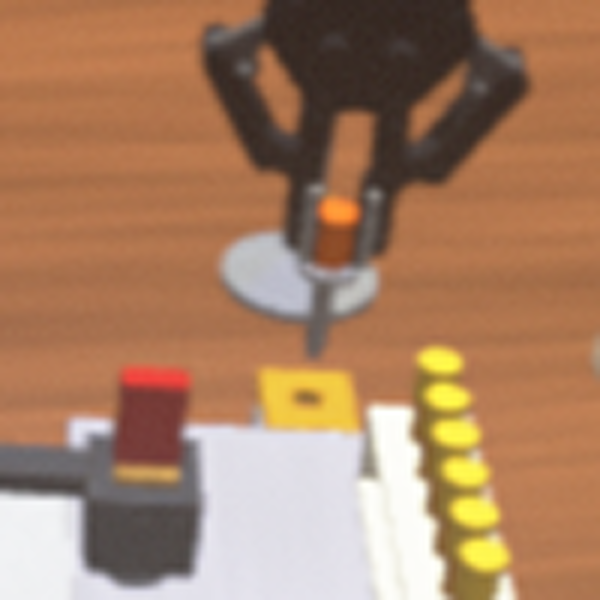

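The pin is upright with its tip at crop (315,355), as predicted; the lug hole is visible at (308,398), within about 1 mm of my estimate.

>>> carry_out([
  {"hand": 0.01,"offset": [0.0015,0.0012,0],"roll": 0},
  {"hand": 0.01,"offset": [0.0015,0.0012,0.012],"roll": 0},
  {"hand": 0.01,"offset": [0.0015,0.0012,0.02],"roll": 0},
  {"hand": 0.01,"offset": [0.0015,0.0012,0.028],"roll": 0},
  {"hand": 0.01,"offset": [0.0015,0.0012,0.03],"roll": 0},
])

```text
time: 6.35
eef_pos: [504.2, 222.8, 107.3]
eef_rot: [0.133, 0.991, -0.0, -0.001]
contact_force: [-0.1, 0.2, -0.6]
width: 16.1
finger_force: 49.6
```

>>> carry_out([
  {"hand": 0.01,"offset": [-0.0003,0,0.006],"roll": 0},
  {"hand": 0.01,"offset": [-0.0003,0,0.012],"roll": 0},
  {"hand": 0.01,"offset": [-0.0003,0,0.018],"roll": 0},
  {"hand": 0.01,"offset": [-0.0003,0,0.022],"roll": 0},
])

```text
time: 6.85
eef_pos: [504.8, 222.8, 85.8]
eef_rot: [0.133, 0.991, -0.0, -0.0]
contact_force: [1.1, -0.6, -0.2]
width: 16.0
finger_force: 49.6
```

Tip is now in the steel lug, force free. Down until the flange seats.

>>> carry_out([
  {"hand": 0.01,"offset": [0,0,0.006],"roll": 0},
  {"hand": 0.01,"offset": [0,0,0.011],"roll": 0},
  {"hand": 0.01,"offset": [0,0,0.014],"roll": 0},
  {"hand": 0.01,"offset": [0,0,0.016],"roll": 0},
  {"hand": 0.01,"offset": [0,0,0.016],"roll": 0},
])

```text
time: 7.48
eef_pos: [505.1, 223.3, 71.7]
eef_rot: [0.132, 0.991, 0.001, 0.0]
contact_force: [-6.4, 0.3, 10.4]
width: 16.3
finger_force: 51.0
```

>>> carry_out([
  {"hand": 0.01,"offset": [0,0,-0.002],"roll": 0},
  {"hand": 0.045,"offset": [0,0,-0.002],"roll": 0},
  {"hand": 0.06,"offset": [0,0,-0.002],"roll": 0},
  {"hand": 0.06,"offset": [0,0,-0.002],"roll": 0},
  {"hand": 0.06,"offset": [0,0,-0.002],"roll": 0},
])

```text
time: 8.1
eef_pos: [504.9, 222.7, 72.2]
eef_rot: [0.133, 0.991, 0.0, -0.0]
contact_force: [-0.0, 0.9, -0.3]
width: 59.6
finger_force: 0.0
```

>>> carry_out([
  {"hand": 0.06,"offset": [0,0,-0.02],"roll": 0},
  {"hand": 0.06,"offset": [0,0,-0.06],"roll": 0},
  {"hand": 0.06,"offset": [0,0,-0.12],"roll": 0},
  {"hand": 0.06,"offset": [0,0,-0.15],"roll": 0},
  {"hand": 0.06,"offset": [0,0,-0.15],"roll": 0},
])

```text
time: 8.72
eef_pos: [506.6, 223.1, 226.8]
eef_rot: [0.132, 0.991, 0.001, 0.003]
contact_force: [0.2, 0.2, -0.2]
width: 59.9
finger_force: 0.0
```

```bash
python3 -c "
from h import *
i=camera('scene')
cv2.imwrite('pics/f.png',cv2.resize(i[140:240,345:445],None,fx=6,fy=6,interpolation=cv2.INTER_CUBIC))
f=lambda X:((proj('scene',X)-(345,140)+.5)*6-.5).round()
print('flange',f((504.8,222.8,62)),'top',f((504.8,222.8,92)))
b=np.array([605,120,200.]);off((606,120.5,222))
K=cents(i,(0,150,60),(8,255,255));print([k for k in K if 360<k[1][0]<385 and k[1][1]>190])
"
```

```text
flange [310. 399.] top [319. 343.]
8.775 [505.8 222.9 224.5] [[-0.1236, -0.0725, 0.0027]] yaw_y 74.77
[([365, 201, 12, 5, 49], [370.7, 202.7])]
```

View pics/f.png

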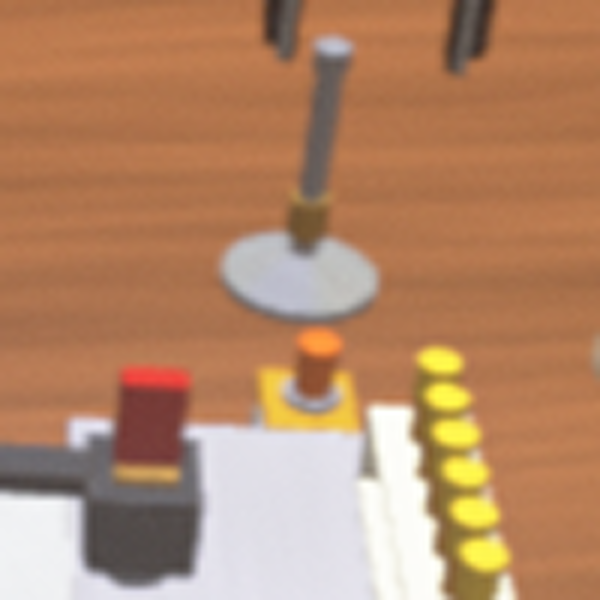

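The pin stands upright with its flange on the yellow lug at crop (312,395), and the fingers are free. The handle is unmoved. Next I move over the handle.

>>> carry_out([
  {"hand": 0.06,"offset": [-0.125,-0.072,0],"roll": 86.5},
  {"hand": 0.06,"offset": [-0.125,-0.072,0],"roll": 86.5},
  {"hand": 0.06,"offset": [-0.125,-0.072,0],"roll": 86.5},
  {"hand": 0.06,"offset": [-0.125,-0.072,0],"roll": 86.5},
  {"hand": 0.06,"offset": [-0.125,-0.072,0],"roll": 86.5},
])

```text
time: 9.4
eef_pos: [606.1, 120.0, 220.8]
eef_rot: [0.569, 0.822, -0.001, -0.001]
contact_force: [-0.9, -0.5, 0.6]
width: 60.3
finger_force: 0.0
```

```bash
python3 -c "
from h import *
off((607.5,120.5,222))"
```

```text
9.4 [606.1 120.  220.8] [[-0.0, 0.0015, -0.0012]] yaw_y 20.66
```

>>> carry_out([
  {"hand": 0.06,"offset": [0,0.001,0],"roll": 33},
  {"hand": 0.06,"offset": [0,0.001,0],"roll": 33},
  {"hand": 0.06,"offset": [0,0.001,0],"roll": 33},
  {"hand": 0.06,"offset": [0,0.001,0.02],"roll": 33},
  {"hand": 0.06,"offset": [0,0.001,0.04],"roll": 33},
])

```text
time: 10.02
eef_pos: [607.0, 120.9, 180.6]
eef_rot: [0.777, 0.63, -0.001, -0.0]
contact_force: [-0.3, -0.1, -0.9]
width: 59.5
finger_force: 0.0
```

```bash
python3 -c "
from h import *
off((607.5,120.5,130))"
```

```text
10.025 [607.  120.9 180.6] [[-0.0002, 0.0006, 0.0506]] yaw_y -11.92
```

>>> carry_out([
  {"hand": 0.06,"offset": [0,0.0005,0.02],"roll": 0},
  {"hand": 0.06,"offset": [0,0.0005,0.04],"roll": 0},
  {"hand": 0.06,"offset": [0,0.0005,0.05],"roll": 0},
  {"hand": 0.04,"offset": [0,0.0005,0.05],"roll": 0},
  {"hand": 0.03,"offset": [0,0.0005,0.05],"roll": 0},
])

```text
time: 10.65
eef_pos: [608.6, 120.7, 133.2]
eef_rot: [0.777, 0.63, 0.001, 0.0]
contact_force: [-0.3, -0.4, -0.2]
width: 30.0
finger_force: 0.0
```

>>> carry_out([
  {"hand": 0.0,"offset": [0,0,0],"roll": 0},
  {"hand": 0.0,"offset": [0,0,0],"roll": 0},
  {"hand": 0.0,"offset": [0,0,0],"roll": 0},
  {"hand": 0.0,"offset": [0,0,0],"roll": 0},
], newtons=40)

```text
time: 11.15
eef_pos: [607.0, 121.1, 133.4]
eef_rot: [0.777, 0.63, -0.001, -0.001]
contact_force: [-10.1, 1.0, 7.4]
width: 11.2
finger_force: 41.2
```

>>> carry_out([
  {"hand": 0.0,"offset": [0,-0.004,-0.001],"roll": 0},
  {"hand": 0.0,"offset": [0,-0.008,-0.001],"roll": 0},
  {"hand": 0.0,"offset": [0,-0.012,-0.001],"roll": 0},
  {"hand": 0.0,"offset": [0,-0.015,-0.001],"roll": 0},
  {"hand": 0.0,"offset": [0,-0.015,-0.001],"roll": 0},
], newtons=60)

```text
time: 11.78
eef_pos: [593.8, 123.8, 133.7]
eef_rot: [0.777, 0.63, 0.001, 0.0]
contact_force: [6.2, -1.1, -2.2]
width: 10.7
finger_force: 61.9
```

```bash
python3 -c "
from h import *
off((607,121.1,133));print(read_state()['contact_force'])
i=camera('scene')
cv2.imwrite('pics/g.png',cv2.resize(i[140:240,325:425],None,fx=6,fy=6,interpolation=cv2.INTER_CUBIC))"
```

```text
11.775 [593.8 123.8 133.7] [[0.0001, 0.0135, 0.0007]] yaw_y -11.95
[ 6.233514   -1.14562484 -2.17162304]
```

View pics/g.png

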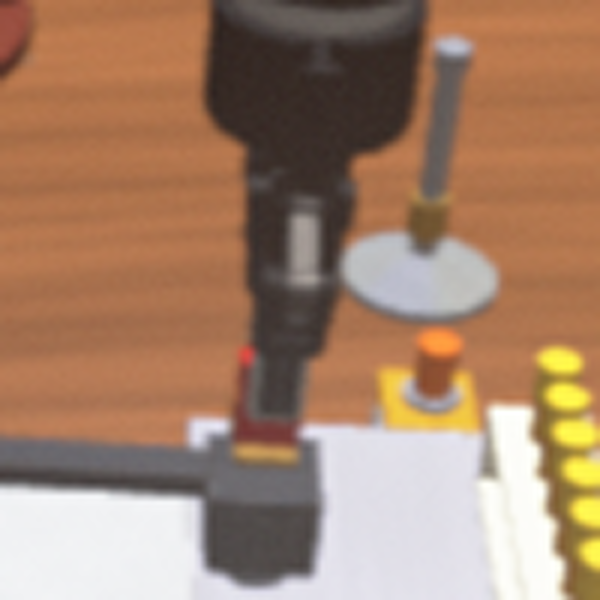

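The handle is pulled about 13 mm towards the lugs and firmly gripped (about 6 N against the spring), and the pin is still seated at crop (435,395). Next, the lift along the arc.

>>> carry_out([
  {"hand": 0.0,"offset": [-0.0007,-0.0005,-0.004],"roll": 0},
  {"hand": 0.0,"offset": [-0.0015,-0.0005,-0.0075],"roll": 0},
  {"hand": 0.0,"offset": [-0.0034,-0.0005,-0.015],"roll": 0},
  {"hand": 0.0,"offset": [-0.0055,-0.0005,-0.022],"roll": 0},
  {"hand": 0.0,"offset": [-0.008,-0.0005,-0.03],"roll": 0},
])

```text
time: 12.45
eef_pos: [590.9, 115.7, 162.4]
eef_rot: [0.777, 0.63, -0.001, -0.0]
contact_force: [5.9, -2.9, -8.0]
width: 10.7
finger_force: 60.4
```

>>> carry_out([
  {"hand": 0.0,"offset": [-0.0028,0,-0.007],"roll": 0},
  {"hand": 0.0,"offset": [-0.0058,0,-0.0145],"roll": 0},
  {"hand": 0.0,"offset": [-0.009,0,-0.0215],"roll": 0},
  {"hand": 0.0,"offset": [-0.0126,0,-0.029],"roll": 0},
  {"hand": 0.0,"offset": [-0.0145,0,-0.0325],"roll": 0},
])

```text
time: 13.08
eef_pos: [587.7, 100.8, 194.5]
eef_rot: [0.777, 0.629, -0.001, -0.0]
contact_force: [5.7, -7.9, -11.4]
width: 10.6
finger_force: 58.9
```

>>> carry_out([
  {"hand": 0.0,"offset": [0,0,0],"roll": 0},
  {"hand": 0.0,"offset": [0,0,0],"roll": 0},
  {"hand": 0.0,"offset": [0,0,0],"roll": 0},
  {"hand": 0.0,"offset": [0,0,0],"roll": 0},
])

```text
time: 13.58
eef_pos: [587.7, 100.9, 194.2]
eef_rot: [0.777, 0.629, -0.001, -0.0]
contact_force: [4.7, -6.3, -10.8]
width: 11.0
finger_force: 59.0
```

```bash
python3 -c "
from h import *
print(read_state()['finger_force'])
i=camera('scene')
cv2.imwrite('pics/i.png',cv2.resize(i[120:240,305:425],None,fx=5,fy=5,interpolation=cv2.INTER_CUBIC))"
```

```text
58.99495303630829
```

View pics/i.png

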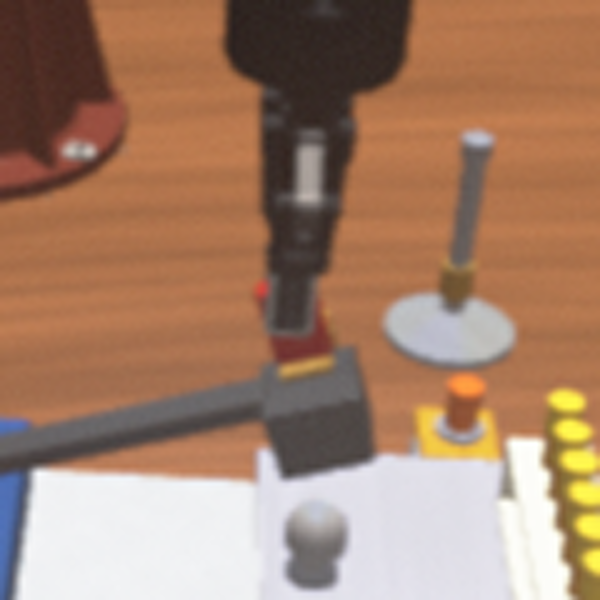

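The tongue is up about 60 mm, with the bare ball at crop (315,540). The handle is still gripped, and the pin is seated at crop (463,430).

```bash
python3 -c "
from bench import *
print(sign_off())"
```

```text
the job is handed in; nothing more can be done
None
```

The job is handed in after about 14 s of robot time: the pin is seated through both lugs, the latch is pulled, and the tongue is held about 60 mm up by the red handle. I saw nothing around it disturbed, but the sign-off gave no verdict.

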